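# Fit the sample wheel to its turntable drive

### The job

Fit the blue sample wheel to the turntable drive. First turn the drive's lock collar clockwise to its green locked mark, because the wheel will cover it; then lift the wheel out of the beaker by its black knob, push its keyed shaft down into the hub, turning it until the key slips into the keyway, and press the wheel fully home against the spring. Finish while still holding the wheel home by its knob, so that I can do up the clamp screw, and leave the beaker standing and the other things on the bench where they are.

Things in the scene. Friction and masses are not known exactly. Their poses are not given: they have to be found in the camera images.
- drive: Turntable drive, fixed to the bench: off-white plinth 166 x 146 x 38 mm, on it a grey round pedestal 72 mm across, top 64 mm above the bench, and on its axis a steel hub 37 mm across, flat top 86 mm above the bench. Origin: on the bench under the hub's axis; z up; the thumbscrew on the pedestal is the clamp screw; the front panel (display, knob, switch) faces its -x.
- hub (a point): Centre of the hub's flat top (axes as the drive's). The bore below it is 16 mm wide, 46 mm deep; its keyway, a slot 9 mm wide on the drive's -x side (towards the front panel), reaches 13 mm from the axis and runs the whole depth. The spring ejector in the bore meets the shaft's tip 26 mm below this face; 34 mm is home.
- collar (a joint): Knurled aluminium lock collar, a ring 54 mm across and 20 mm tall round the hub. Angle in rad, growing clockwise from above: 0 unlocked (its red line at the white mark), 1.05 locked (red line at the green mark, at its stop). Friction 0.1 N m. Turning to locked sinks it 5 mm: underside 69.5 to 64.5 mm above the bench. Unlocked, it stops the wheel 3.5 mm short of home.
- ejector (a joint): Spring ejector in the hub's bore, m it is pressed down: 0 = up (pushes back with 3.5 N), 0.008 when the wheel is fully home (8 N).
- wheel: Sample wheel, 0.2 kg: blue disc 120 mm across, 8 mm thick; a black knob up to 42 mm above the disc's underside, 32 mm long (x), 22 mm across its flats (y); below, a steel shaft 14 mm thick, 34 mm long, tip tapered. Key on the shaft's -x side, 6 mm wide, out to 11.5 mm from the axis, 26 to 6 mm below the disc; the white line on the disc lies over it. Origin: centre of the disc's underside, z up.
- shaft_tip (a point): Lower end of the wheel's shaft, 34 mm below the wheel's origin. Home: 34 mm below hub, with the wheel's x axis along the drive's.
- beaker: Empty clear beaker, loose, 71 mm across, 93 mm tall; the wheel starts resting on its rim with the shaft hanging inside. Origin: centre of its underside. Mind the tall analyser at the back left: 0.44 m high, its front 0.53 m ahead of the robot's base, its near end 0.19 m to the left.
- micro_rack: Orange rack of microtubes, 60 x 90 x 38 mm, a bystander fixed to the bench. Origin: centre of its underside.
- timer: White timer, 62 x 62 x 19 mm, a bystander. Origin: centre of its underside.
- amber_bottle: Amber bottle, 62 mm across, 135 mm tall, a bystander. Origin: centre of its underside.
There are look-alikes about, which are no part of the job. There is more than one size of the wheel; the one meant has the size given above.

How it is judged:
On the way, in this order (a step that is already met when the one before it is completed fails the run):
1. the lock collar is turned to its locked mark (value of joint collar above 0.95 rad and contact force between the fingers and wheel below 0.1 N), for 0.2 s.
2. the wheel is lifted out of the beaker (height (world z) of shaft_tip above 0.09 m and contact force between the fingers and wheel above 0.5 N), for 0.2 s.
3. the key has slipped into the hub's keyway (z of shaft_tip in the frame of hub below -0.016 m and horizontal distance between shaft_tip and hub below 0.003 m), for 0.1 s.
At the end, for the whole second after the job is handed in: The collar is at its locked mark (at least 0.95 rad); the wheel is home: its disc within 1.5 mm of the hub's top, centred within 2.5 mm, key in the keyway (within 0.25 rad), upright, the ejector pressed at least 6 mm, at rest, and the fingers still hold it with more than 2 N (value of joint collar above 0.95 rad and z of wheel in the frame of hub below 0.0015 m and horizontal distance between wheel and hub below 0.0025 m and angle between the x axis of wheel and the x axis of drive, either way round below 0.25 rad and angle between wheel's own z axis and vertical below 0.06 rad and value of joint ejector above 0.006 m and contact force between the fingers and wheel above 2 N and linear speed of wheel below 0.02 m/s); the arm keeps its last pose, push and grip.
It fails at once if a bystander is moved by more than 3 cm (distance of any of timer, amber_bottle from where it was at the start of the episode above 0.03 m).
It fails at once if the beaker is tipped over (angle between beaker's own z axis and vertical above 0.5 rad).
It also fails if it takes over 58 s, if anything falls off the work surface, if the arm or the gripper's body presses on something with over 40 N, if the wrist force passes 120 N, or if a joint passes its speed limit or range.

### The arm

A 6-joint arm with a two-finger parallel gripper is mounted at the origin on a cart in front of the work surface, level with it; the furniture and walls round the work are solid. World frame = base frame: x ahead of the robot, y to its left, z up, the work surface at z = 0. Lengths are in m, angles in rad, forces in N, time in s.
With the tool pointing down it reaches from about 0.275 to 0.75 m from the base axis. Payload 10.2 kg.
Tool frame: the origin (TCP) lies on the centre line of the jaws, within the pads' length; the fingertips stand ctrl.nose_length ahead of it and the grasp point (between the pads) lies 3 mm ahead of it (ctrl.nose_length is the distance from the TCP to the fingertips, in m); z points along the fingers, y is the direction in which the jaws open and shut (so a half turn about z gives the same grasp; the last joint's range is limited). The gripper opens to 88 mm and grips with 3 to 60 N. Pads are 18 mm wide; open, the fingers measure 123 mm over their backs; the gripper's body (75 mm by 187 mm) begins 45 mm behind the grasp point.
Start: joints at [-1.331, 0.313, 1.498, -0, 1.331, -0.223], TCP at [0.234, -0.47, 0.261] pointing down, gripper open.
Joint ranges: [-2.94, 2.94], [-0.97, 2.17], [0.19, 2.56], [-1.23, 4.37], [0.02, 3.11], [-2.88, 2.88]. Speed limits (rad/s): [2.39, 2.39, 3.01, 3.14, 3.14, 3.14].

### API

Orientations are given as a 3x3 rotation matrix whose columns are the frame's x, y, z axes.
In Python, from rig import readout, vision, order, ctrl gives the robot as it stands.
- The arm moves only by the shell command python3 -m crank 'ROWS'. ROWS is JSON, a list of rows, each an object with "slide": the shift along the tool's x, y, z in units of 40 mm (1.0 is 40 mm), a list of three; "dr": the turn, a rotation vector about the tool's x, y, z in units of 8 degrees (1.0 is 8 degrees), a list of three; "claw": the opening in per cent of the stroke, from 0 (shut) to 100 (fully open). A call has exactly 10 rows; each row is the pose to reach, as a shift and turn from the pose commanded when the call began, along the tool's axes at that moment; what a row does not reach only later rows make up. A row lasts 1/8 s, in which the tool goes at most 62.5 mm and 10.7 degrees, less where a joint would pass 70% of its speed; a pose out of reach is approached as far as the arm can. A call with a gripper value outside its range is refused whole. The fingers move at their own pace and stop on an object; the grip force is fixed at half the most. Time passes only in rows, so rows that repeat a pose let the fingers close, or fill a call up. It gives the time, the measured TCP pose, the force and the opening at its end, in the units of the state.
- readout.get_obs(): the state, without advancing time (a new reading comes with each control period).
- vision.snapshot(name): name is "scene" or "top" or "wrist"; returns a dict with "color" (420x560x3 uint8, red, green, blue), "range_z" (420x560 float32, m along the optical axis (not along the pixel's ray), 0 where there is no reading), "intrinsics" (3x3 intrinsics, pixels), "R" (3x3) and "t" (3): a world point X has camera coordinates R X + t. Camera axes: x right, y down, z forward; pixel columns grow to the right and rows downward; lengths in m; the calibration is good to about 2 mm. The wrist camera is an equidistant fisheye: a pixel r from the principal point sees the ray r / f radians off the axis. A picture is of the moment at which its call begins.
- order.hand_in(): hands the job in, once; it reports no verdict.
The state is a dict: "time": time; "joint_positions": joint angles; "joint_vel": joint speeds; "joint_torque": joint torques, N m; "tool_pos": TCP position; "ee_rot": TCP orientation; "wrist_force": force on the tool from outside, world axes, zero at the start; "torque": the same for the moment, N m; "width": opening from 0.0 (shut) to 1.0 (fully open).
Only numpy, scipy, OpenCV 4.12 (cv2) and the standard library are available. Lean on these libraries where they do the work, as an engineer would, in place of code of your own. Each camera call takes 0.05 s, during which the arm holds its last target. There are 200 camera calls.

## Working session

There is one attempt and no reset: what is moved stays moved. The work goes in short steps, Python scripts to look and compute and a shell command to move; the robot and the scene stay as the last step left them, time stands still between calls to the robot, and variables do not carry over. Pictures are saved under pics/ and viewed, about 8 in all and at most 12, crops included, and the job is handed in when it is done.

```bash
ls; mkdir -p pics
python3 - <<'E'
from rig import readout, vision, order, ctrl
import cv2,numpy as np
print(ctrl.nose_length); print(readout.get_obs())
a=[]
for n in("scene","top"):
    s=vision.snapshot(n); np.savez(f"pics/{n}0.npz",**s); cv2.imwrite(f"pics/{n}0.png",s["color"][:,:,::-1]); print(n,s["intrinsics"].tolist(),s["R"].tolist(),s["t"])
E
```

```text
pics
0.022
{'time': 0.0, 'joint_positions': array([-1.33142410e+00,  3.13461324e-01,  1.49845039e+00, -1.26006360e-05,
        1.33099516e+00, -2.23397338e-01]), 'joint_vel': array([ 1.15498933e-03, -1.46198112e-03, -4.40357923e-05, -8.16264090e-04,
       -6.66787590e-04,  8.02076317e-04]), 'joint_torque': array([ 8.00998841e-04, -4.02203178e+01, -2.52273506e+01,  6.95294165e-02,
        3.51891678e-02, -1.08740971e-04]), 'tool_pos': array([ 0.23430826, -0.46956378,  0.26015025]), 'ee_rot': array([[ 8.94818225e-01,  4.46430554e-01, -3.23483864e-04],
       [ 4.46430584e-01, -8.94817362e-01,  1.27384846e-03],
       [ 2.79225898e-04, -1.28427591e-03, -9.99999136e-01]]), 'wrist_force': array([ 0.14196046, -0.01376213, -0.02782491]), 'torque': array([ 0.00149952,  0.04766203, -0.03941985]), 'width': 1.0055920055574996}
scene [[452.8487465149509, 0.0, 281.61480948634687], [0.0, 452.8487465149509, 205.51587352453015], [0.0, 0.0, 1.0]] [[-0.9192346227977336, -0.393583432281791, -0.00998949864576043], [-0.23520603599384018, 0.5693296241636072, -0.7877448188860339], [0.31573062708893657, -0.7217727210715369, -0.615920701255459]] [0.47688261 0.17241028 0.96823666]
top [[511.8862056764811, 0.0, 269.50520651095417], [0.0, 511.8862056764811, 212.54101043362562], [0.0, 0.0, 1.0]] [[0.010861020102564973, -0.9999407073079737, -0.0007874711173692994], [-0.9947462290813786, -0.010724423588655793, -0.10180828290010809], [0.10179380123911794, 0.0018890757316992884, -0.9948037260797583]] [0.04088477 0.54652128 1.37765656]
```

View pics/scene0.png

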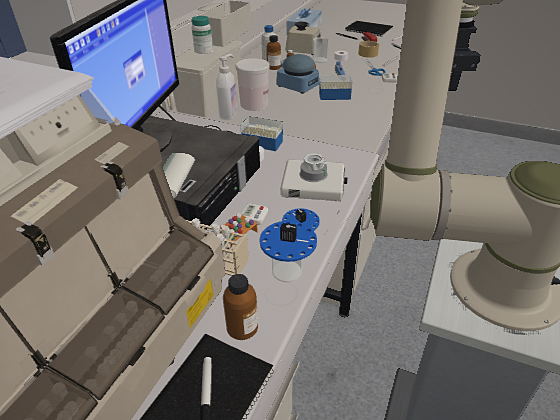

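View pics/top0.png

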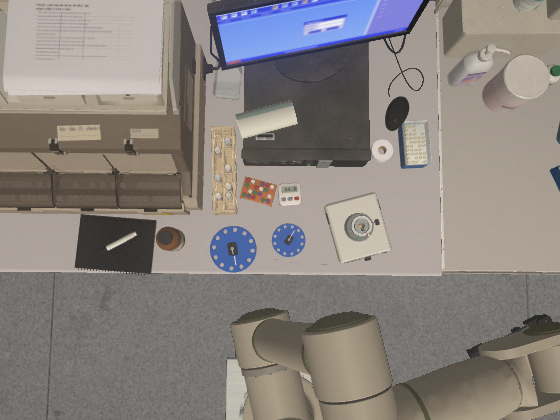

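Scene: the large blue wheel on the beaker is at top (234,249), a small decoy at (289,240), the drive at (359,227), the timer at (290,194) and the bottle at (170,238). Next I measure the drive and wheel.

```bash
cat > h.py <<'E'
import numpy as np,cv2
def cloud(s):
    K,R,t=s["intrinsics"],s["R"],s["t"]; z=s["range_z"]
    v,u=np.mgrid[:z.shape[0],:z.shape[1]]
    c=np.stack([(u-K[0,2])/K[0,0]*z,(v-K[1,2])/K[1,1]*z,z],-1)
    return (c-t)@R   # R^T(c-t)
def at(s,u,v,h):
    K,R,t=s["intrinsics"],s["R"],s["t"]
    d=R.T@np.array([(u-K[0,2])/K[0,0],(v-K[1,2])/K[1,1],1]); o=-R.T@t
    return o+d*(h-o[2])/d[2]
E
python3 - <<'E'
import numpy as np,cv2
from h import *
s=dict(np.load("pics/top0.npz")); P=cloud(s); c=s["color"].astype(int)
for n,(u,v) in dict(wheel=(234,249),small=(289,240)).items():
    m=np.zeros(c.shape[:2],bool); m[v-35:v+35,u-26:u+30 if n=='small' else u+27]=1
    b=m&(c[...,2]>c[...,0]+50)
    hs=P[b][:,2]; print(n,b.sum(),np.percentile(hs,[5,50,95]),cv2.minEnclosingCircle(np.argwhere(b)[:,::-1].astype(np.float32)),[at(s,*cv2.minEnclosingCircle(np.argwhere(b)[:,::-1].astype(np.float32))[0],np.median(hs))])
sub=P[190:270,320:400]
for lo,hi in((.03,.045),(.06,.068),(.08,.095)):
    m=(sub[...,2]>lo)&(sub[...,2]<hi); q=sub[m]; 
    r=cv2.minAreaRect((q[:,:2]*1000).astype(np.float32)); print(lo,m.sum(),np.median(q,0),r)
for p in((198,140),(290,194),(170,238),(234,170),(258,191)): print(p,P[p[1],p[0]])
a=cv2.resize(s["color"][180:275,315:405,::-1],None,fx=6,fy=6,interpolation=3)
b=cv2.resize(s["color"][215:280,200:315,::-1],None,fx=6,fy=6,interpolation=3)[:,:]
cv2.imwrite("pics/c1.png",a); cv2.imwrite("pics/c2.png",b)
E
```

```text
wheel 1332 [0.09760323 0.10221444 0.10683785] ((232.7413787841797, 249.0), 23.16884994506836) [array([0.44282409, 0.14051943, 0.10221444])]
small 684 [0.02831816 0.03317144 0.03854346] ((288.0454406738281, 240.0454559326172), 16.706239700317383) [array([ 0.47084036, -0.0044662 ,  0.03317144])]
0.03 2563 [ 0.50215201 -0.18867164  0.03843314] ((504.5364990234375, -195.0228729248047), (174.5636444091797, 146.88052368164062), 15.363555908203125)
0.06 204 [ 0.50833721 -0.18551167  0.06447484] ((512.5910034179688, -196.39492797851562), (70.19139099121094, 80.84085083007812), 51.254974365234375)
0.08 306 [ 0.50921862 -0.19267675  0.08812332] ((507.32562255859375, -193.34962463378906), (53.16263198852539, 52.36333465576172), 89.50289916992188)
(198, 140) [0.71715391 0.23049403 0.14952442]
(290, 194) [ 0.59926882 -0.00946746  0.01894465]
(170, 238) [0.46784304 0.29704821 0.13443974]
(234, 170) [0.65425705 0.1428146  0.07707622]
(258, 191) [0.60429289 0.07897727 0.03567255]
```

View pics/c1.png

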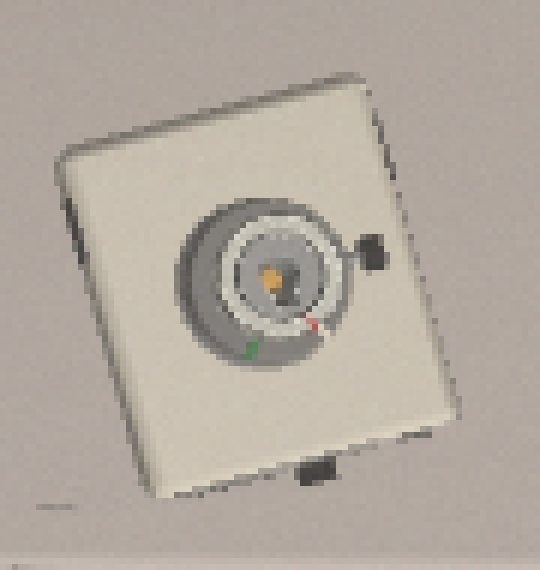

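The crop shows the plinth turned about 15° and the hub at about (0.508,-0.193). The red line is at crop (312,322), the green mark at (250,350) and the clamp screw at (372,250). A jaw axis going from +46° to -14° world clears the screw. I'll move above the drive.

```bash
python3 -m crank '[{"slide":[9.2,-3.1,1.0],"dr":[0,0,-13.7],"claw":100},{"slide":[9.2,-3.1,1.0],"dr":[0,0,-13.7],"claw":100},{"slide":[9.2,-3.1,1.0],"dr":[0,0,-13.7],"claw":100},{"slide":[9.2,-3.1,1.0],"dr":[0,0,-13.7],"claw":100},{"slide":[9.2,-3.1,1.0],"dr":[0,0,-13.7],"claw":100},{"slide":[9.2,-3.1,1.0],"dr":[0,0,-13.7],"claw":100},{"slide":[9.2,-3.1,1.0],"dr":[0,0,-13.7],"claw":100},{"slide":[9.2,-3.1,1.0],"dr":[0,0,-13.7],"claw":100},{"slide":[9.2,-3.1,1.0],"dr":[0,0,-13.7],"claw":100},{"slide":[9.2,-3.1,1.0],"dr":[0,0,-13.7],"claw":100}]'
python3 - <<'E'
from rig import readout, vision
import cv2,numpy as np
s=vision.snapshot("wrist"); np.savez("pics/w1.npz",**s); cv2.imwrite("pics/w1.png",s["color"][:,:,::-1]); o=readout.get_obs()
print(o["tool_pos"],o["ee_rot"],o["joint_positions"],s["intrinsics"].tolist(),s["R"].tolist(),s["t"], o["time"])
E
```

```text
time: 1.35
tool_pos: [0.5082, -0.1944, 0.2204]
ee_rot: [[-0.699, 0.716, -0.001], [0.716, 0.699, 0.0], [0.001, -0.0, -1.0]]
wrist_force: [-1.0, -0.3, -0.2]
width: 0.998
[ 0.50819352 -0.19442086  0.22036632] [[-7.03928318e-01  7.10270692e-01 -6.83832521e-04]
 [ 7.10270618e-01  7.03928618e-01  3.87132270e-04]
 [ 7.56337986e-04 -2.13192780e-04 -9.99999691e-01]] [-5.80774903e-01  3.88610612e-01  1.49992252e+00 -5.42444759e-05
  1.25384364e+00 -1.36167152e+00] [[325.19226210127806, 0.0, 276.592195065964], [0.0, 325.19226210127806, 205.42753702525815], [0.0, 0.0, 1.0]] [[0.7158371802469404, 0.6982666771996615, -0.0008825466869704203], [0.6728412993572899, -0.6894329583714481, 0.26826625167990925], [0.18671292739203932, -0.19262877101756679, -0.9633444032748406]] [-0.22822027 -0.50300179  0.2178813 ] 1.4
```

View pics/w1.png

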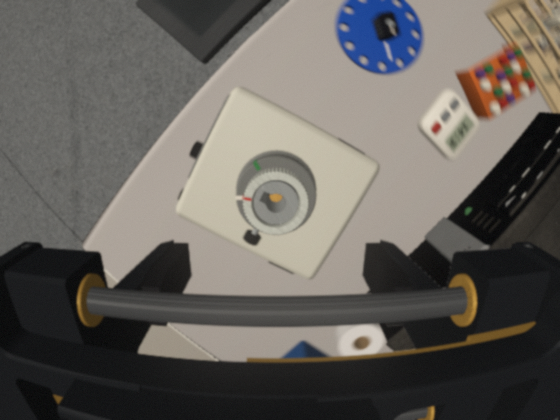

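The wrist view shows the hub at about (275,203), red line (243,198), green mark (257,165), clamp screw (253,237) and the front-panel knob on the left (196,148). I'll refine centre and yaw from its depth.

```bash
cat >> h.py <<'E'
def rays(s):
    K=s["intrinsics"]; v,u=np.mgrid[:420,:560]; x=(u-K[0,2])/K[0,0]; y=(v-K[1,2])/K[1,1]
    th=np.hypot(x,y)+1e-9; k=np.tan(th)/th
    return np.stack([x*k,y*k,np.ones_like(x)],-1)   # z=1 rays
def wcloud(s): return (rays(s)*s["range_z"][...,None]-s["t"])@s["R"]
def wat(s,h):  # every pixel projected on height h
    d=rays(s)@s["R"]; o=-s["R"].T@s["t"]
    return o+d*((h-o[2])/d[...,2])[...,None]
def ring(q):  # circle fit
    A=np.c_[2*q,np.ones(len(q))]; a=np.linalg.lstsq(A,(q**2).sum(1),rcond=None)[0]
    return a[:2],np.sqrt(a[2]+a[:2]@a[:2])
E
python3 - <<'E'
from h import *
s=dict(np.load("pics/w1.npz")); P=wcloud(s); c=s["color"]
d=np.hypot(P[...,0]-.508,P[...,1]+.193)
print("heights",[(r,np.round(np.median(P[...,2][(d>r-.001)&(d<r+.001)]),4)) for r in(.003,.012,.015,.022,.025,.033,.05)])
m=((P[...,2]>.080)&(P[...,2]<.1)&(d<.04)).astype(np.uint8)
ct=max(cv2.findContours(m,0,1)[0],key=cv2.contourArea)[:,0]
W=wat(s,.0875)[ct[:,1],ct[:,0],:2]; print("collar",ring(W))
m=((P[...,2]>.033)&(P[...,2]<.1)&(d<.2)).astype(np.uint8)
m=((P[...,2]>.033)&(d<.13)).astype(np.uint8); m=cv2.morphologyEx(m,2,np.ones((15,15)))
ct=max(cv2.findContours(m,0,1)[0],key=cv2.contourArea)[:,0]
W=wat(s,.038)[ct[:,1],ct[:,0],:2]; print("plinth",cv2.minAreaRect((W*1000).astype(np.float32)))
C=wat(s,.0875); 
for n,(u,v),h in(("red",(243,198),.0875),("green",(257,165),.064),("key?",(262,198),.086),("screw",(253,237),.07)):
    q=wat(s,h)[v,u]-[.508,-.193,0]; print(n,np.degrees(np.arctan2(q[1],q[0])),np.hypot(*q[:2]))
# rectified top view of the hub top plane, 4 px/mm, world x up, y left
n=70; g=np.arange(-280,281)/8000.
X=np.stack(np.meshgrid(.508-g,-.193-g,indexing='ij')+[np.full((561,561),.086)],-1)
Cm=X@s["R"].T+s["t"]; th=np.arctan2(np.hypot(Cm[...,0],Cm[...,1]),Cm[...,2]); k=th/np.hypot(Cm[...,0],Cm[...,1])
K=s["intrinsics"]; im=cv2.remap(c,(Cm[...,0]*k*K[0,0]+K[0,2]).astype(np.float32),(Cm[...,1]*k*K[1,1]+K[1,2]).astype(np.float32),2)
cv2.circle(im,(280,280),148,(255,0,255),1); cv2.circle(im,(280,280),64,(255,0,255),1)
cv2.imwrite("pics/r1.png",im[:,:,::-1])
E
```

```text
heights [(0.003, np.float64(0.0602)), (0.012, np.float64(0.0855)), (0.015, np.float64(0.0866)), (0.022, np.float64(0.299)), (0.025, np.float64(0.2806)), (0.033, np.float64(0.2813)), (0.05, np.float64(0.2669))]
collar (array([ 0.50863794, -0.19596192]), np.float64(0.02716021034025431))
plinth ((741.2266845703125, -405.3350830078125), (1393.4837646484375, 512.6627197265625), 43.68983840942383)
red -138.69487932870786 0.028123059121513843
green 169.35997429762844 0.03075627695682552
key? -140.5695773329577 0.012610415052432536
screw -74.84844637000816 0.04511014949925503Traceback (most recent call last):
  File "<stdin>", line 17, in <module>
TypeError: can only concatenate tuple (not "list") to tuple
```

```bash
cat >> h.py <<'E'
def rect(s,x,y,h,half,ppm):
    N=int(half*ppm*1000); g=np.arange(-N,N+1)/(ppm*1000.)
    a,b=np.meshgrid(x-g,y-g,indexing='ij'); X=np.stack([a,b,a*0+h],-1)
    Cm=X@s["R"].T+s["t"]; r=np.hypot(Cm[...,0],Cm[...,1]); k=np.arctan2(r,Cm[...,2])/r; K=s["intrinsics"]
    return cv2.remap(s["color"],(Cm[...,0]*k*K[0,0]+K[0,2]).astype(np.float32),(Cm[...,1]*k*K[1,1]+K[1,2]).astype(np.float32),2)[:,:,::-1].copy()
E
python3 - <<'E'
from h import *
s=dict(np.load("pics/w1.npz"))
a=rect(s,.508,-.195,.086,.033,6); b=rect(s,.508,-.195,.038,.1,2)
cv2.circle(a,(198,198),111,(255,0,255),1); cv2.circle(a,(198,198),48,(255,0,255),1); 
R=cv2.boxPoints(((200,200),(292,332),-15)); cv2.polylines(b,[R.astype(int)],1,(255,0,255))
b=b[:397,:397]; cv2.imwrite("pics/r1.png",np.hstack([a,b]))
E
```

```text
(no output)
```

View pics/r1.png

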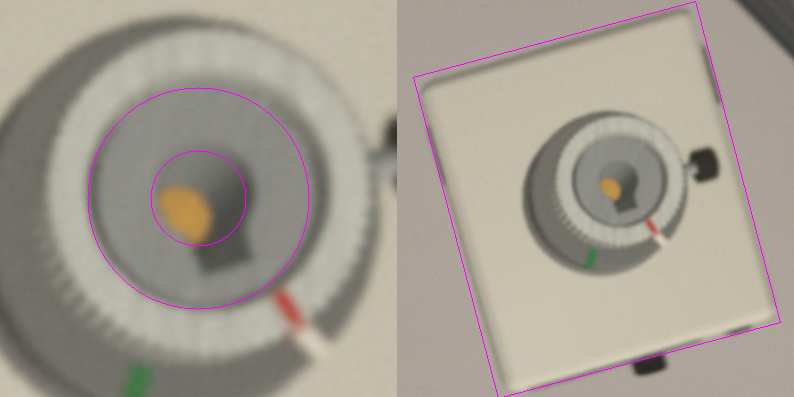

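The overlay agrees with a yaw of 15° and the hub slightly right of my guess, so the centre is about (0.508,-0.1965). The keyway at crop (222,272) points along -x of the drive. I'll descend and grip the collar.

```bash
python3 -m crank '[{"slide":[-0.04,-0.04,1.2],"dr":[0,0,0],"claw":100},{"slide":[-0.04,-0.04,2.4],"dr":[0,0,0],"claw":100},{"slide":[-0.04,-0.04,3.0],"dr":[0,0,0],"claw":100},{"slide":[-0.04,-0.04,3.2],"dr":[0,0,0],"claw":100},{"slide":[-0.04,-0.04,3.2],"dr":[0,0,0],"claw":70},{"slide":[-0.04,-0.04,3.2],"dr":[0,0,0],"claw":50},{"slide":[-0.04,-0.04,3.2],"dr":[0,0,0],"claw":50},{"slide":[-0.04,-0.04,3.2],"dr":[0,0,0],"claw":50},{"slide":[-0.04,-0.04,3.2],"dr":[0,0,0],"claw":50},{"slide":[-0.04,-0.04,3.2],"dr":[0,0,0],"claw":50}]'
```

```text
time: 2.65
tool_pos: [0.5089, -0.1965, 0.0934]
ee_rot: [[-0.694, 0.72, 0.002], [0.72, 0.694, -0.0], [-0.001, 0.001, -1.0]]
wrist_force: [2.4, 4.5, 4.3]
width: 0.617
```

```bash
python3 -m crank '[{"slide":[0,0,0.01],"dr":[0,0,0.8],"claw":50},{"slide":[0,0,0.02],"dr":[0,0,1.7],"claw":50},{"slide":[0,0,0.04],"dr":[0,0,2.6],"claw":50},{"slide":[0,0,0.05],"dr":[0,0,3.5],"claw":50},{"slide":[0,0,0.07],"dr":[0,0,4.4],"claw":50},{"slide":[0,0,0.08],"dr":[0,0,5.3],"claw":50},{"slide":[0,0,0.1],"dr":[0,0,6.2],"claw":50},{"slide":[0,0,0.11],"dr":[0,0,7.1],"claw":50},{"slide":[0,0,0.12],"dr":[0,0,7.8],"claw":50},{"slide":[0,0,0.12],"dr":[0,0,8.0],"claw":50}]'
python3 -c "
from rig import readout
o=readout.get_obs();print(o['torque'],o['joint_positions'])"
```

```text
time: 3.9
tool_pos: [0.5076, -0.1974, 0.0889]
ee_rot: [[0.341, 0.94, -0.002], [0.94, -0.341, -0.002], [-0.003, -0.001, -1.0]]
wrist_force: [-5.6, 1.5, 9.9]
width: 0.611
[0.37135922 0.90973793 1.49378661] [-0.58486913  0.55061369  1.63311081 -0.00343627  0.95840677 -0.23518745]
```

The torque of about 1.5 N m about z says the collar is at its stop. The two grips put the hub axis at (0.508,-0.196). I'll release, lift and go over the wheel.

```bash
python3 -m crank '[{"slide":[0,0,0],"dr":[0,0,0],"claw":100},{"slide":[0,0,0],"dr":[0,0,0],"claw":100},{"slide":[0,0,0],"dr":[0,0,0],"claw":100},{"slide":[0,0,-1.5],"dr":[0,0,0],"claw":100},{"slide":[0,0,-3.0],"dr":[0,0,0.5],"claw":100},{"slide":[1.2,-0.7,-3.5],"dr":[0,0,1.7],"claw":100},{"slide":[2.4,-1.4,-3.8],"dr":[0,0,2.9],"claw":100},{"slide":[3.7,-2.2,-3.8],"dr":[0,0,4.1],"claw":100},{"slide":[5.0,-3.0,-3.8],"dr":[0,0,5.3],"claw":100},{"slide":[6.3,-3.8,-3.8],"dr":[0,0,6.5],"claw":100}]'
python3 - <<'E'
from rig import readout, vision
from h import *
o=readout.get_obs(); print(o["tool_pos"],o["ee_rot"][:,0],o["joint_positions"])
s=vision.snapshot("wrist"); np.savez("pics/w2.npz",**s)
a=rect(s,.443,.1405,.101,.07,2.85); b=rect(vision.snapshot("wrist"),.508,-.196,.07,.05,4)
cv2.imwrite("pics/r2.png",np.hstack([a[:399,:399],s["color"][10:409,80:480,::-1]]))
t=vision.snapshot("top"); np.savez("pics/t2.npz",**t)
E
```

```text
time: 5.15
tool_pos: [0.4534, 0.0855, 0.24]
ee_rot: [[0.947, 0.321, 0.0], [0.321, -0.947, 0.0], [0.0, 0.0, -1.0]]
wrist_force: [0.2, -0.3, -0.2]
width: 1.001
[0.45335483 0.08546852 0.24001869] [9.46950066e-01 3.21380587e-01 3.03036722e-04] [-6.85365117e-02  1.90827061e-01  1.71172421e+00  6.98007977e-05
  1.23874053e+00  1.17505001e+00]
```

View pics/r2.png

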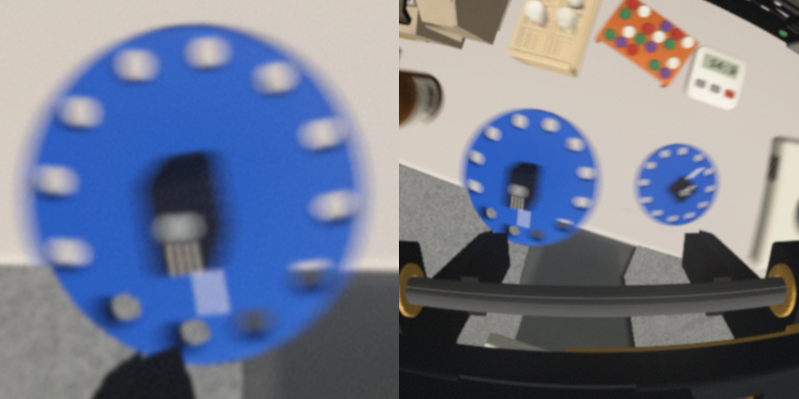

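The rectified wheel disc centre is about (203,192), with the white line at (212,293), giving a yaw of about +7°. The knob stands up in the middle. I'll compute this precisely and check the collar mark in the top view.

Run:
```python
from h import *
s=dict(np.load("pics/w2.npz")); a=rect(s,.443,.1405,.101,.07,4).astype(int)
b=((a[...,0]>a[...,2]+60)).astype(np.uint8); b=cv2.morphologyEx(b,3,np.ones((25,25)))
ct=max(cv2.findContours(b,0,1)[0],key=cv2.contourArea)[:,0]; h=cv2.convexHull(ct)[:,0].astype(float)
c,r=ring(h); print("fit px",c,r, "world",.443-(c[1]-280)/4000,.1405-(c[0]-280)/4000)
(c2,r2)=cv2.minEnclosingCircle(ct); print(c2,r2)
# white line: light bluish pixels in the -x sector
yy,xx=np.mgrid[:561,:561]; d=np.hypot(xx-c[0],yy-c[1]); ang=np.degrees(np.arctan2(xx-c[0],yy-c[1]))
m=(d>75)&(d<195)&(abs(ang)<30)&(a[...,2]>120)&(a[...,1]>140)
n,l,st,ce=cv2.connectedComponentsWithStats(m.astype(np.uint8))
for i in range(1,n):
    if st[i,4]>80:
        p=np.argwhere(l==i)[:,::-1]; vx,vy,_,_=cv2.fitLine(p.astype(np.float32),2,0,.01,.01).ravel()
        print(st[i],ce[i],"dir yaw",np.degrees(np.arctan2(vx,vy)),"centre yaw",np.degrees(np.arctan2(ce[i][0]-c[0],ce[i][1]-c[1])))
t=dict(np.load("pics/t2.npz")); im=cv2.resize(t["color"][195:260,325:395,::-1],None,fx=7,fy=7,interpolation=2); 
im2=cv2.resize(t["color"][215:280,200:265,::-1],None,fx=4,fy=7,interpolation=2)
cv2.imwrite("pics/t2.png",im)
```

```text
fit px [276.09812569 275.2234588 ] 235.99292257417528 world 0.4441941352998127 0.14147546857721305
(279.0065002441406, 275.2799377441406) 239.9786834716797
[ 269  379   52   62 2494] [295.11908581 410.39093825] dir yaw 19.072638 centre yaw 8.010146309288531
```

View pics/t2.png

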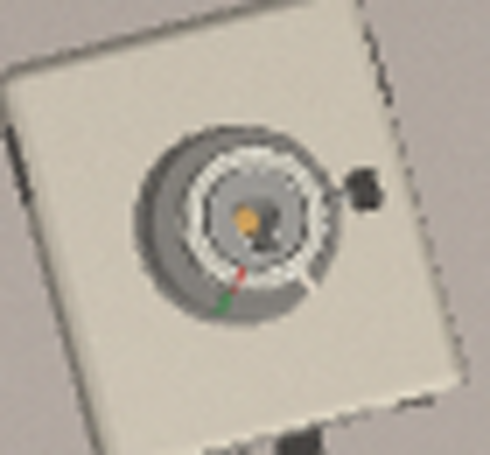

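The red line is now at crop (240,275), next to the green mark (222,303), so the collar is locked. The wheel is at (0.444,0.141) with yaw about 8°. I'll grasp the knob flats.

```bash
python3 -m crank '[{"slide":[0.22,-1.39,0],"dr":[0,0,1.3],"claw":100},{"slide":[0.22,-1.39,0],"dr":[0,0,1.3],"claw":90},{"slide":[0.22,-1.39,0.8],"dr":[0,0,1.3],"claw":80},{"slide":[0.22,-1.39,1.8],"dr":[0,0,1.3],"claw":70},{"slide":[0.22,-1.39,2.5],"dr":[0,0,1.3],"claw":60},{"slide":[0.22,-1.39,2.8],"dr":[0,0,1.3],"claw":60},{"slide":[0.22,-1.39,2.8],"dr":[0,0,1.3],"claw":40},{"slide":[0.22,-1.39,2.8],"dr":[0,0,1.3],"claw":30},{"slide":[0.22,-1.39,2.8],"dr":[0,0,1.3],"claw":10},{"slide":[0.22,-1.39,2.8],"dr":[0,0,1.3],"claw":10}]'
```

```text
time: 6.55
tool_pos: [0.4446, 0.1391, 0.1286]
ee_rot: [[0.989, 0.151, 0.001], [0.151, -0.989, -0.0], [0.001, 0.0, -1.0]]
wrist_force: [-0.1, -0.5, 3.7]
width: 0.251
```

```bash
python3 -m crank '[{"slide":[0,0,0],"dr":[0,0,0],"claw":10},{"slide":[0,0,0],"dr":[0,0,0],"claw":10},{"slide":[0,0,-0.3],"dr":[0,0,0],"claw":10},{"slide":[0,0,-0.8],"dr":[0,0,0],"claw":10},{"slide":[0,0,-1.3],"dr":[0,0,0],"claw":10},{"slide":[0,0,-1.8],"dr":[0,0,0],"claw":10},{"slide":[0,0,-2.2],"dr":[0,0,0],"claw":10},{"slide":[0,0,-2.2],"dr":[0,0,0],"claw":10},{"slide":[0,0,-2.2],"dr":[0,0,0],"claw":10},{"slide":[0,0,-2.2],"dr":[0,0,0],"claw":10}]'
python3 - <<'E'
from rig import readout, vision
from h import *
o=readout.get_obs(); print(o["tool_pos"],o["ee_rot"].round(4).tolist(),o["wrist_force"])
s=vision.snapshot("wrist"); np.savez("pics/w3.npz",**s)
s2=vision.snapshot("scene"); np.savez("pics/s3.npz",**s2)
z=.101+.216-.1286
a=rect(s,*o["tool_pos"][:2],z,.066,3)
cv2.imwrite("pics/r3.png",np.hstack([a[:390,:390],cv2.resize(s2["color"][150:345,200:405,::-1],None,fx=2,fy=2)]))
E
```

```text
time: 7.8
tool_pos: [0.4439, 0.1391, 0.2153]
ee_rot: [[0.989, 0.15, -0.001], [0.15, -0.989, -0.0], [-0.001, -0.0, -1.0]]
wrist_force: [-0.3, 0.3, -1.4]
width: 0.248
[0.44391739 0.1391316  0.21527939] [[0.9886, 0.1503, -0.0014], [0.1503, -0.9886, -0.0], [-0.0014, -0.0002, -1.0]] [-0.2836019   0.29910758 -1.37986289]
```

View pics/r3.png

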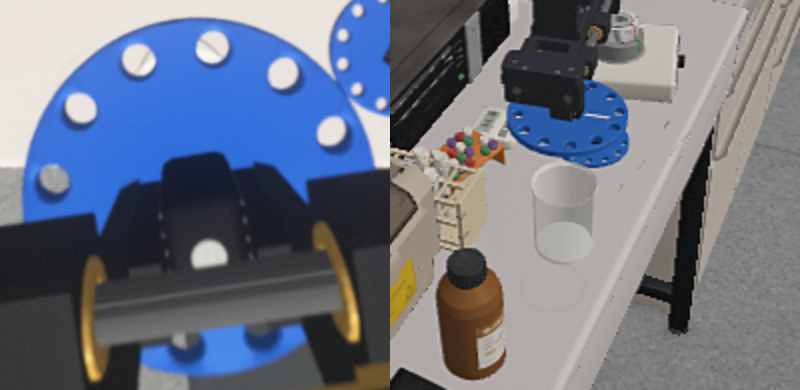

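The wheel is held and clear, and the beaker is standing upright at crop (565,215). I'll fit the hole circle to get the wheel's offset in the hand.

Run:
```python
from h import *
q=np.array([(55,179),(80,107),(138,59),(212,46),(283,73),(331,131)],float)
c,r=ring(q); print("holes",c,r/3,"offset mm: x",(198-c[1])/3,"y",(198-c[0])/3)
s=dict(np.load("pics/w3.npz")); a=rect(s,.4439,.1391,.1877,.066,3).astype(int)
b=(a[...,0]>a[...,2]+60).astype(np.uint8)
p=[]
for th in np.radians(np.arange(-60,61,3)):   # from up, outer edge of blue
    rr=np.arange(150,196,.5); v=b[(198-rr*np.cos(th)).astype(int),(198+rr*np.sin(th)).astype(int)]
    k=np.flatnonzero(v)
    if len(k) and rr[k[-1]]<193: p.append((198+rr[k[-1]]*np.sin(th),198-rr[k[-1]]*np.cos(th)))
p=np.array(p)
for _ in range(4):
    c,r=ring(p); e=abs(np.hypot(*(p-c).T)-r); p=p[e<max(1.,2*np.median(e))]
print("rim",len(p),c,r/3,"x",(198-c[1])/3,"y",(198-c[0])/3)
```

```text
holes [198.80213848 189.9596482 ] 48.16304629143654 offset mm: x 2.6801172657931716 y -0.26737949171382525
rim 31 [199.80682027 195.63472383] 58.732450245484245 x 0.7884253883899154 y -0.6022734217814522
```

```bash
python3 -m crank '[{"slide":[0.02,0.6,0],"dr":[0,0,-0.1],"claw":10},{"slide":[0.07,1.8,0],"dr":[0,0,-0.2],"claw":10},{"slide":[0.12,3.1,0],"dr":[0,0,-0.4],"claw":10},{"slide":[0.17,4.4,0],"dr":[0,0,-0.6],"claw":10},{"slide":[0.22,5.7,0],"dr":[0,0,-0.7],"claw":10},{"slide":[0.27,7.0,0],"dr":[0,0,-0.8],"claw":10},{"slide":[0.31,8.0,0],"dr":[0,0,-0.8],"claw":10},{"slide":[0.33,8.52,0.4],"dr":[0,0,-0.8],"claw":10},{"slide":[0.33,8.52,0.8],"dr":[0,0,-0.8],"claw":10},{"slide":[0.33,8.52,1.0],"dr":[0,0,-0.8],"claw":10}]'
python3 - <<'E'
from rig import readout, vision
from h import *
o=readout.get_obs(); print(o["tool_pos"],o["ee_rot"].round(4).tolist(),o["wrist_force"])
s2=vision.snapshot("scene"); np.savez("pics/s4.npz",**s2)
cv2.imwrite("pics/r4.png",cv2.resize(s2["color"][110:220,250:380,::-1],None,fx=5,fy=5,interpolation=2))
E
```

```text
time: 9.15
tool_pos: [0.5081, -0.1948, 0.1746]
ee_rot: [[0.966, 0.26, -0.002], [0.26, -0.966, 0.001], [-0.001, -0.002, -1.0]]
wrist_force: [-0.5, -0.4, -1.5]
width: 0.252
[ 0.50806054 -0.19477634  0.17462076] [[0.9656, 0.2601, -0.0018], [0.2601, -0.9656, 0.0014], [-0.0014, -0.0018, -1.0]] [-0.47271952 -0.37887599 -1.49369764]
```

View pics/r4.png

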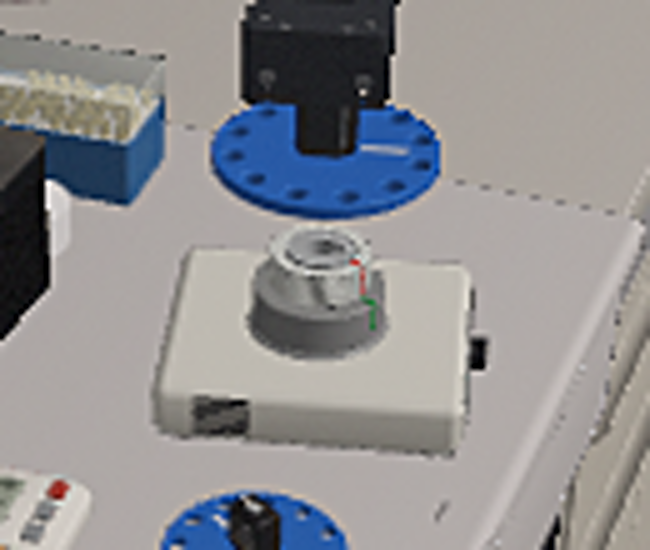

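The scene picture shows the wheel over the hub with its white line (385,150) pointing to the front-panel side and the red line at the green mark (365,300). I'll lower the tip into the bore and check the force.

```bash
python3 -m crank '[{"slide":[0,0.02,0.15],"dr":[0,0,0],"claw":10},{"slide":[0,0.02,0.3],"dr":[0,0,0],"claw":10},{"slide":[0,0.02,0.4],"dr":[0,0,0],"claw":10},{"slide":[0,0.02,0.46],"dr":[0,0,0],"claw":10},{"slide":[0,0.02,0.5],"dr":[0,0,0],"claw":10},{"slide":[0,0.02,0.54],"dr":[0,0,0],"claw":10},{"slide":[0,0.02,0.58],"dr":[0,0,0],"claw":10},{"slide":[0,0.02,0.6],"dr":[0,0,0],"claw":10},{"slide":[0,0.02,0.6],"dr":[0,0,0],"claw":10},{"slide":[0,0.02,0.6],"dr":[0,0,0],"claw":10}]'
python3 -c "
from rig import readout
o=readout.get_obs();print(o['torque'],o['wrist_force'],o['tool_pos'])"
```

```text
time: 10.45
tool_pos: [0.5087, -0.1965, 0.1519]
ee_rot: [[0.966, 0.26, -0.0], [0.26, -0.966, 0.0], [-0.0, -0.0, -1.0]]
wrist_force: [0.6, 0.5, -2.4]
width: 0.248
[ 0.16613834  0.0113527  -0.06006831] [ 0.57997254  0.46058519 -2.38082434] [ 0.50870252 -0.19651454  0.15190803]
```

```bash
python3 -m crank '[{"slide":[0,0,0.03],"dr":[0,0,0],"claw":10},{"slide":[0,0,0.06],"dr":[0,0,0],"claw":10},{"slide":[0,0,0.09],"dr":[0,0,0],"claw":10},{"slide":[0,0,0.12],"dr":[0,0,0],"claw":10},{"slide":[0,0,0.15],"dr":[0,0,0],"claw":10},{"slide":[0,0,0.18],"dr":[0,0,0],"claw":10},{"slide":[0,0,0.2],"dr":[0,0,0],"claw":10},{"slide":[0,0,0.2],"dr":[0,0,0],"claw":10},{"slide":[0,0,0.2],"dr":[0,0,0],"claw":10},{"slide":[0,0,0.2],"dr":[0,0,0],"claw":10}]'
python3 -c "
from rig import readout
o=readout.get_obs();print(o['torque'],o['wrist_force'],o['tool_pos'])"
```

```text
time: 11.7
tool_pos: [0.5087, -0.1965, 0.1438]
ee_rot: [[0.966, 0.26, -0.0], [0.26, -0.966, 0.0], [-0.0, -0.0, -1.0]]
wrist_force: [1.0, 1.8, -1.3]
width: 0.244
[ 0.47188357 -0.06990704 -0.03043287] [ 0.9935929   1.7524772  -1.33390966] [ 0.508689   -0.1964981   0.14383621]
```

```bash
python3 -m crank '[{"slide":[0,-0.01,0.03],"dr":[0,0,0],"claw":10},{"slide":[0.01,-0.01,0.06],"dr":[0,0,0],"claw":10},{"slide":[0.01,-0.01,0.09],"dr":[0,0,0],"claw":10},{"slide":[0.01,-0.01,0.12],"dr":[0,0,0],"claw":10},{"slide":[0.01,-0.01,0.15],"dr":[0,0,0],"claw":10},{"slide":[0.01,-0.01,0.18],"dr":[0,0,0],"claw":10},{"slide":[0.01,-0.01,0.21],"dr":[0,0,0],"claw":10},{"slide":[0.01,-0.01,0.24],"dr":[0,0,0],"claw":10},{"slide":[0.01,-0.01,0.27],"dr":[0,0,0],"claw":10},{"slide":[0.01,-0.01,0.27],"dr":[0,0,0],"claw":10}]'
python3 -c "
from rig import readout
o=readout.get_obs();print(o['torque'],o['wrist_force'],o['tool_pos'])"
```

```text
time: 12.95
tool_pos: [0.509, -0.1961, 0.1331]
ee_rot: [[0.966, 0.26, -0.0], [0.26, -0.966, 0.0], [-0.0, -0.0, -1.0]]
wrist_force: [-0.0, -0.5, -1.6]
width: 0.247
[ 0.01827596 -0.00910103 -0.04502974] [-0.02336209 -0.45118541 -1.61400187] [ 0.50898019 -0.19606241  0.13305371]
```

The tip is about 22 mm down with no side force, so the key is in. I'll press home.

```bash
python3 -m crank '[{"slide":[0,0,0.04],"dr":[0,0,0],"claw":10},{"slide":[0,0,0.08],"dr":[0,0,0],"claw":10},{"slide":[0,0,0.12],"dr":[0,0,0],"claw":10},{"slide":[0,0,0.16],"dr":[0,0,0],"claw":10},{"slide":[0,0,0.2],"dr":[0,0,0],"claw":10},{"slide":[0,0,0.24],"dr":[0,0,0],"claw":10},{"slide":[0,0,0.27],"dr":[0,0,0],"claw":10},{"slide":[0,0,0.29],"dr":[0,0,0],"claw":10},{"slide":[0,0,0.29],"dr":[0,0,0],"claw":10},{"slide":[0,0,0.29],"dr":[0,0,0],"claw":10}]'
python3 -c "
from rig import readout
o=readout.get_obs();print(o['torque'],o['wrist_force'],o['tool_pos'])"
```

```text
time: 14.2
tool_pos: [0.5092, -0.1961, 0.1219]
ee_rot: [[0.966, 0.26, 0.001], [0.26, -0.966, -0.0], [0.0, 0.0, -1.0]]
wrist_force: [0.1, 0.2, 6.5]
width: 0.247
[0.25126721 0.18781102 0.00871347] [0.13433673 0.21790923 6.48264635] [ 0.5091785  -0.19614319  0.12185406]
```

```bash
python3 -m crank '[{"slide":[0,0,0.01],"dr":[0,0,0],"claw":10},{"slide":[0,0,0.02],"dr":[0,0,0],"claw":10},{"slide":[0,0,0.03],"dr":[0,0,0],"claw":10},{"slide":[0,0,0.03],"dr":[0,0,0],"claw":10},{"slide":[0,0,0.03],"dr":[0,0,0],"claw":10},{"slide":[0,0,0.03],"dr":[0,0,0],"claw":10},{"slide":[0,0,0.03],"dr":[0,0,0],"claw":10},{"slide":[0,0,0.03],"dr":[0,0,0],"claw":10},{"slide":[0,0,0.03],"dr":[0,0,0],"claw":10},{"slide":[0,0,0.03],"dr":[0,0,0],"claw":10}]'
python3 -c "
from rig import readout
o=readout.get_obs();print(o['torque'],o['wrist_force'],o['tool_pos'])"
```

```text
time: 15.45
tool_pos: [0.5092, -0.1962, 0.1218]
ee_rot: [[0.966, 0.26, 0.001], [0.26, -0.966, -0.001], [0.001, 0.001, -1.0]]
wrist_force: [-5.8, 3.2, 16.0]
width: 0.248
[ 0.51456727  0.77375756 -0.03681666] [-5.7832035   3.18389485 15.96251293] [ 0.50920502 -0.19617611  0.12175036]
```

The force jumped to 16 N with only 0.1 mm of travel, so the wheel is seated. One last look to confirm.

Run:
```python
from rig import readout, vision
from h import *
s2=vision.snapshot("scene"); P=cloud(s2); c=s2["color"].astype(int)
m=(c[...,2]>c[...,0]+60)&(abs(P[...,0]-.508)<.07)&(abs(P[...,1]+.196)<.07)&(P[...,2]>.05); q=P[m]
A=np.c_[q[:,:2]-[.508,-.196],np.ones(len(q))]; k=np.linalg.lstsq(A,q[:,2],rcond=None)[0]; print("disc top plane (slopes, z)",k,m.sum())
cv2.imwrite("pics/r5.png",cv2.resize(s2["color"][100:300,220:400,::-1],None,fx=3,fy=3,interpolation=2))
```

```text
disc top plane (slopes, z) [ 0.00413452 -0.01325601  0.09340195] 679
```

View pics/r5.png

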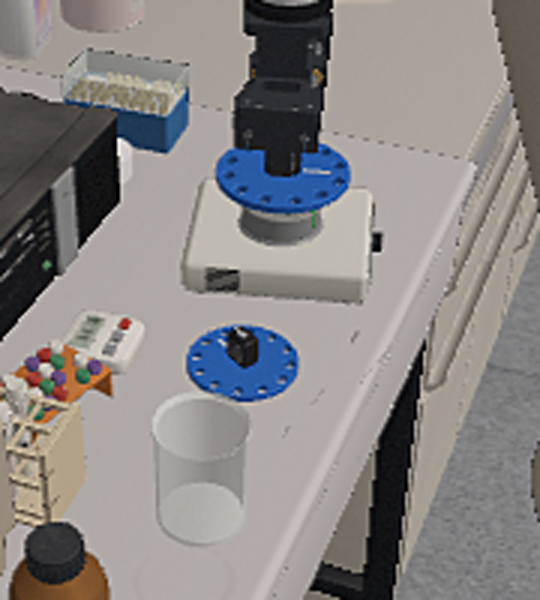

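The picture shows the disc level on the hub at (285,178), its line (315,170) towards the front panel, and the beaker upright at (200,465). The disc top measures 93.4 mm against 94 mm expected for home. Handing in.

```bash
python3 -c "
from rig import order,readout
o=readout.get_obs();print(o['time'],o['wrist_force'],o['width']);print(order.hand_in())"
```

```text
15.5 [-5.55878921  2.71801509 15.96056333] 0.24682728198654943
the job is handed in; nothing more can be done
None
```

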